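Sort the off-cuts by length along the rail

TASK

Lay the four loose wooden off-cuts in front of the light wooden sorting rail, on the robot's side, in order of length: the longest on the marked line next to the round steel post, the shortest at the other end, one to each dark line across the rail. Each must lie flat on the planer table, centred on its line and square to the rail, with one end up against the rail (touching it or nearly so). Leave the chisel, wax tin and block plane where they are.

Things in the scene. Friction and masses are not known exactly. Their poses are not given: they have to be found in the camera images.
- stick_160: longest off-cut: thin, narrow red-brown stick, 25 mm wide (its x), 160 mm long (its y), 12 mm thick (its z); origin at the centre of its underside. It lies flat with z up; either end may face either way
- strip_130: second longest off-cut: thin flat yellowish strip, 30 mm wide (its x), 130 mm long (its y), 9 mm thick (its z); origin at the centre of its underside. It lies flat with z up; either end may face either way
- block_100: third off-cut: pale square-section block with a round dark knot on its top, 45 mm wide (its x), 100 mm long (its y), 45 mm thick (its z); origin at the centre of its underside. It lies flat with z up; either end may face either way
- chip_70: shortest off-cut: small pale olive-brown piece, 30 mm wide (its x), 70 mm long (its y), 18 mm thick (its z); origin at the centre of its underside. It lies flat with z up; either end may face either way
- rail: sorting rail, fixed: light wooden batten 274 mm long (its y), 26 mm wide (its x), 20 mm high, lying on the planer table; origin at the centre of its underside. Its -x face (13 mm from the origin) looks roughly to the robot and the off-cuts go there, long axis along the rail's x. Four dark lines 5 mm wide cross its top at y = -105, -35, +35 and +105 mm in its frame: one place each, 70 mm apart
- post: round steel post, fixed, 24 mm in diameter, 50 mm high, standing on the rail's line 15 mm past one of its two ends (y = +152 or -152 mm in the rail's frame; it changes from start to start); origin at the centre of its foot. A low square dark wooden block, 20 x 20 x 20 mm, stands past the other end
- chisel: wide chisel with a wooden handle lying behind the work, 26 mm wide, 239 mm long (its y), 26 mm thick, origin under its centre; not to be moved
- wax_tin: round tin 75 mm in diameter, 33 mm high, origin under its centre; not to be moved
- block_plane: block plane 52 x 165 x 56 mm, origin under its centre; not to be moved
Things that resemble listed ones, but are neither listed nor needed, are in the scene too. Of the things shaped like the post, the steel one is meant.

How it is judged (in metres and radians):
At the end, for the whole second after the job is handed in: From the post along the rail lie the 160, 130, 100 and 70 mm off-cuts, each on the robot's side, centred within 15 mm of its own dark line, its near end within 20 mm of the rail's face, its length within 0.17 rad of square to the rail, flat on the table (tilt under 0.1 rad), released and at rest (((y of post in the frame of rail above 0 m and y of stick_160 in the frame of rail between 0.09 and 0.12 m and y of strip_130 in the frame of rail between 0.02 and 0.05 m and y of block_100 in the frame of rail between -0.05 and -0.02 m and y of chip_70 in the frame of rail between -0.12 and -0.09 m) or (y of post in the frame of rail below 0 m and y of stick_160 in the frame of rail between -0.12 and -0.09 m and y of strip_130 in the frame of rail between -0.05 and -0.02 m and y of block_100 in the frame of rail between 0.02 and 0.05 m and y of chip_70 in the frame of rail between 0.09 and 0.12 m)) and x of stick_160 in the frame of rail between -0.113 and -0.089 m and angle between the y axis of each of stick_160, strip_130, block_100, chip_70 and the x axis of rail, either way round below 0.17 rad and angle between each of stick_160, strip_130, block_100, chip_70's own z axis and vertical below 0.1 rad and height (world z) of each of stick_160, strip_130, block_100, chip_70 below 0.006 m and linear speed of each of stick_160, strip_130, block_100, chip_70 below 0.02 m/s and contact force between each of stick_160, strip_130, block_100, chip_70 and the fingers below 0.1 N and x of strip_130 in the frame of rail between -0.098 and -0.074 m and x of block_100 in the frame of rail between -0.083 and -0.059 m and x of chip_70 in the frame of rail between -0.068 and -0.044 m); the robot touches nothing.
It fails at once if the chisel is moved more than 30 mm (distance of chisel from where it was at the start of the episode above 0.03 m).
It fails at once if the wax tin is moved more than 30 mm (distance of wax_tin from where it was at the start of the episode above 0.03 m).
It fails at once if the block plane is moved more than 30 mm (distance of block_plane from where it was at the start of the episode above 0.03 m).
It also fails if it takes over 90 s, if anything falls off the work surface, if the arm or the gripper's body presses on something with over 40 N, if the wrist force passes 120 N, or if a joint passes its speed limit or range.

ROBOT

A 6-joint arm with a two-finger parallel gripper is mounted at the origin on a cart in front of the work surface, level with it; the furniture and walls round the work are solid. World frame = base frame: x ahead of the robot, y to its left, z up, the work surface at z = 0. Lengths are in mm, angles in rad, forces in N, time in s.
With the tool pointing down it reaches from about 275 to 750 mm from the base axis. Payload 10.2 kg.
Tool frame: the origin (TCP) lies between the finger pads; the fingertips stand 14 mm ahead of it and the grasp point (between the pads) lies 5 mm behind it (tip_reach is the distance from the TCP to the fingertips, in mm); z points along the fingers, y is the line along which they close (so a half turn about z gives the same grasp; the last joint's range is limited). The gripper opens to 85 mm and grips with 20 to 120 N. Pads are 22 mm wide; open, the fingers measure 114 mm over their backs; the gripper's body (76 mm by 85 mm) begins 54 mm behind the grasp point. The pads swing forward as they close: fully open they stand 13 mm farther back than shut.
Start: joints at [-1.402, 0.313, 1.498, -0, 1.331, -0.223], TCP at [200.461, -485.228, 212.094] pointing down, gripper open.
Joint ranges: [-2.94, 2.94], [-0.97, 2.17], [0.19, 2.56], [-1.23, 4.37], [0.02, 3.11], [-2.88, 2.88]. Speed limits (rad/s): [2.39, 2.39, 3.01, 3.14, 3.14, 3.14].

INTERFACE

Orientations are given as a unit quaternion [w, x, y, z].
In Python, from rig import * gives the robot as it stands.
- The arm moves only by the tool arm_command, never from a script. Its argument "steps" is a list that holds one entry, the list of rows, each a list of 7 numbers: the opening, from 0 (shut) to 1 (fully open), then the shift along the tool's x, y, z each as a share of 0.05 m, from -1 to 1, then the turn, a rotation vector about the tool's x, y, z each as a share of 0.15 rad, from -1 to 1. A call has 1 to 8 rows; each row shifts and turns the commanded pose from where the row before left it, along the tool's axes as they then stand; what a row does not reach is not made up. A row lasts 1/8 s, in which the tool goes at most 62.5 mm and 10.7 degrees, less where a joint would pass 70% of its speed; a pose out of reach is approached as far as the arm can. A call with a number of a shift or a turn outside -1 to 1 is refused whole. A call with a gripper value outside its range is refused whole. The fingers move at their own pace and stop on an object; "squeeze" is the grip in N (left out, the last holds). Time passes only in rows, so rows that do not move let the fingers close. It gives the time, the measured TCP pose, the force, the opening and the grip force at its end, in the units of the state.
- sense(): the state, without advancing time (a new reading comes with each control period).
- capture(name): name is "scene" or "top"; returns the picture (420x560x3 uint8, red, green, blue); there is no depth.
- get_calibration(name): a dict with "intrinsics" (3x3 intrinsics, pixels), "D" ([k1, k2, p1, p2, k3] as OpenCV has them; the pictures are not rectified), "rvec" (rotation vector, rad) and "tvec" (3), from world to camera coordinates, as OpenCV has them. Camera axes: x right, y down, z forward; pixel columns grow to the right and rows downward; lengths in mm; the calibration is good to about 2 mm. A picture is of the moment at which its call begins. get_calibration takes no time and is no camera call.
- finish_job(): hands the job in; it is judged then, once.
The state is a dict: "time_s": time; "joints": joint angles; "dq": joint speeds; "tau": joint torques, N m; "eef_pos": TCP position; "ee_rot": TCP orientation; "force": force on the tool from outside, world axes, zero at the start; "wrist_torque": the same for the moment, N m; "grip_width": opening from 0.0 (shut) to 1.0 (fully open); "grip_force": force on a finger pad.
Only numpy, scipy, OpenCV 4.12 (cv2) and the standard library are available. Lean on these libraries where they do the work, as an engineer would, in place of code of your own. Each camera call takes 0.05 s, during which the arm holds its last target. There are 200 camera calls.

## Working session

There is one attempt and no reset: what is moved stays moved. The work goes in short steps, Python scripts to look and compute and a tool call to move; the robot and the scene stay as the last step left them, time stands still between calls to the robot, and variables do not carry over. Pictures are saved under pics/ and viewed, at most 14 in all, crops included, and the job is handed in when it is done.

Besides the shell and the picture viewer there is one more tool, called after "Request:" in YAML: its name, and indented under it one key for each argument. arm_command: Moves the arm, as the interface text tells. Its arguments: {"type":"object","properties":{"steps":{"type":"array"},"squeeze":{"type":"number"}},"required":["steps"]}

```bash
mkdir -p pics; ls
python3 - <<'E'
from rig import *
import cv2
for n in ("top","scene"):
    im=capture(n); cv2.imwrite(f"pics/{n}0.png",cv2.resize(im[:,:,::-1],None,fx=1.4,fy=1.4,interpolation=cv2.INTER_CUBIC))
    c=get_calibration(n); print(n,c)
print(sense())
E
```

```text
pics
top {'intrinsics': array([[488.6794284 ,   0.        , 270.07071514],
       [  0.        , 488.6794284 , 206.0085479 ],
       [  0.        ,   0.        ,   1.        ]]), 'D': array([-0.01400547,  0.        ,  0.        ,  0.        ,  0.        ]), 'rvec': array([ 2.08785303, -2.13659572,  0.15979795]), 'tvec': array([-98.47273371, 534.59934841, 945.2234451 ])}
scene {'intrinsics': array([[449.01747542,   0.        , 277.75649741],
       [  0.        , 449.01747542, 208.57750711],
       [  0.        ,   0.        ,   1.        ]]), 'D': array([-0.00076855,  0.        ,  0.        ,  0.        ,  0.        ]), 'rvec': array([ 1.01260096, -2.20108256,  1.22233881]), 'tvec': array([277.99152734, 296.32943979, 575.88891833])}
{'time_s': 0.1, 'joints': array([-1.40235049e+00,  3.13394527e-01,  1.49835084e+00, -3.52762218e-05,
        1.33098365e+00, -2.23403103e-01]), 'dq': array([-2.37650226e-04, -4.42645243e-06, -2.03842830e-03, -1.87804779e-04,
        7.46278750e-04, -1.32511218e-03]), 'tau': array([ 2.09346152e-03, -4.12897396e+01, -2.60144895e+01, -1.90224905e-04,
        3.00288841e-03, -6.28741773e-06]), 'eef_pos': array([ 200.43255666, -484.96841841,  211.59593107]), 'ee_rot': array([-5.68439032e-04,  9.80867143e-01,  1.94677490e-01, -1.51357871e-06]), 'force': array([-0.56353231, -0.25294695, -1.2140336 ]), 'wrist_torque': array([-0.06286883,  0.04265325,  0.05981152]), 'grip_force': 0.0, 'grip_width': 1.0014645277589185}
```

View pics/top0.png

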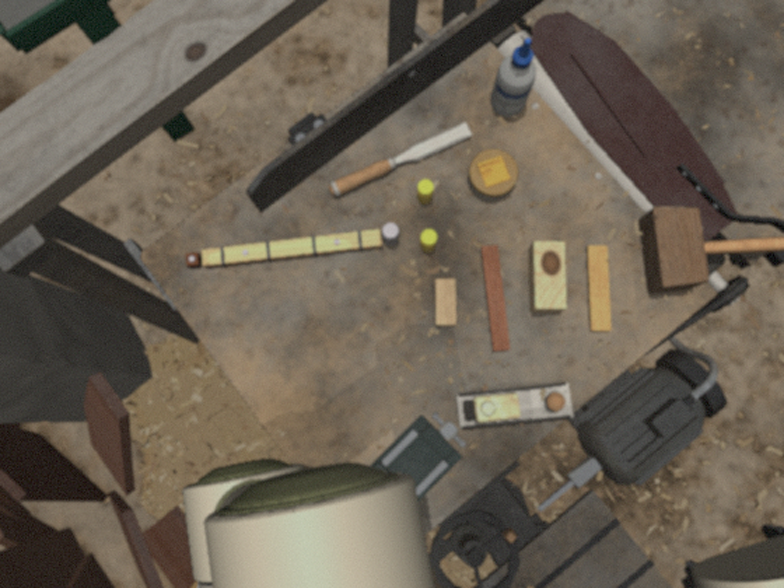

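View pics/scene0.png

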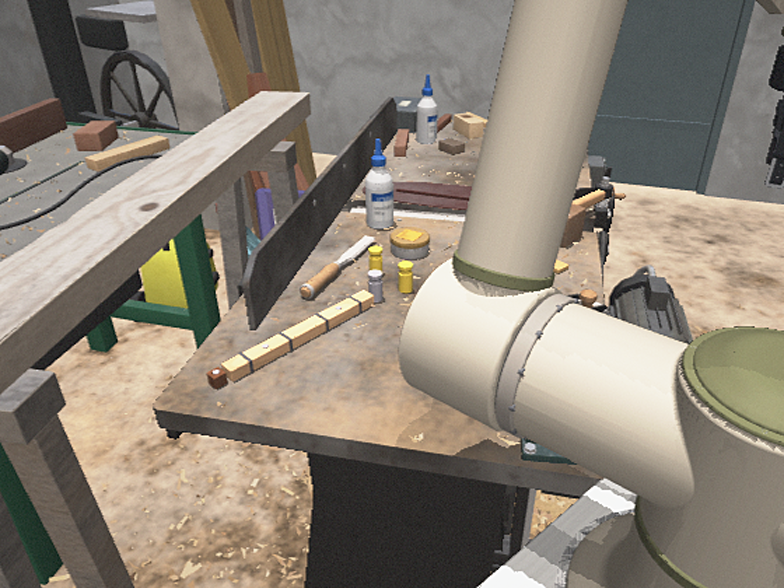

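The top view shows the rail from (200,257) to (382,239). The steel post is at (391,234) on its right end, and the dark block is at (193,260). The look-alikes are two yellow posts at (427,190) and (429,240). The off-cuts are the chip (446,302), red stick (496,298), knotted block (550,275) and yellow strip (599,288). The plane is at (515,405), the tin at (493,174) and the chisel at (400,160). In the scene view, the arm hides the off-cuts.

```bash
cat > h.py <<'E'
from rig import *
import cv2, numpy as np
C=get_calibration("top"); K,D,rv,tv=C["intrinsics"],C["D"],C["rvec"],C["tvec"]
R=cv2.Rodrigues(rv)[0]
def world(px,z):
    px=np.asarray(px,float).reshape(-1,1,2)
    n=cv2.undistortPoints(px,K,D).reshape(-1,2)
    d=np.c_[n,np.ones(len(n))]@R; o=-R.T@tv
    return (o+d*((z-o[2])/d[:,2])[:,None])[:,:2]
def seg(im,box):   # box in x1.4 picture pixels: x0,y0,x1,y1
    x0,y0,x1,y1=[int(v/1.4) for v in box]
    m=np.zeros(im.shape[:2],np.uint8)
    a,b=np.zeros((1,65)),np.zeros((1,65))
    cv2.grabCut(np.ascontiguousarray(im[:,:,::-1]),m,(x0,y0,x1-x0,y1-y0),a,b,6,cv2.GC_INIT_WITH_RECT)
    f=((m==1)|(m==3)).astype(np.uint8)
    c=max(cv2.findContours(f,cv2.RETR_EXTERNAL,cv2.CHAIN_APPROX_NONE)[0],key=cv2.contourArea)
    return c.reshape(-1,2)
def rect(im,box,z):
    c=seg(im,box); w=world(c,z).astype(np.float32)
    (cx,cy),(a,b),t=cv2.minAreaRect(w)
    if a>b: t-=90; a,b=b,a     # direction of long side = t+90
    ang=(t+90+90)%180-90
    return c,np.round([cx,cy,a,b,ang],1)
E
cat > look.py <<'E'
from h import *
im=capture("top"); out=im[:,:,::-1].copy()
for n,b,z in [("chip",(428,272,464,332),18),("stick",(476,238,516,358),12),("block",(524,234,574,316),45),("strip",(580,238,618,338),9),("rail",(196,224,386,272),20)]:
    c,r=rect(im,b,z); print(n,r); cv2.polylines(out,[c.reshape(-1,1,2)],True,(255,0,255),1)
for n,p,z in [("post top",(391,230),50),("yel1",(426,186),50),("yel2",(429,236),50),("railR",(381,239),20),("railL",(203,257),20)]+[("lines",q,20) for q in [(222,254),(268,250),(314,245),(361,241)]]+[("plane",q,50) for q in [(458,400),(570,386),(573,416),(460,427)]]+[("mallet",(648,208),60),("mallet",(652,290),60),("beam",(262,208),60),("tin",(493,174),33)]:
    print(n,world(np.array(p)/1.4,z).round())
cv2.imwrite("pics/seg0.png",cv2.resize(out[150:310,130:480],None,fx=2.25,fy=2.25,interpolation=cv2.INTER_CUBIC))
E
python3 look.py
```

```text
chip [ 516.1 -209.2   29.2   67.6   -2. ]
stick [ 520.5 -284.4   26.3  162.1    2.8]
block [ 547.2 -359.3   46.2  100.7   -3.5]
strip [ 533.4 -438.9   29.7  128.    -2.5]
rail [603.   38.4  28.1 239.2 -84.7]
post top [[ 618. -132.]]
yel1 [[ 684. -185.]]
yel2 [[ 608. -187.]]
railR [[ 613. -116.]]
railL [[593. 155.]]
lines [[596. 126.]]
lines [[601.  56.]]
lines [[606. -14.]]
lines [[611. -86.]]
plane [[ 370. -220.]]
plane [[ 386. -376.]]
plane [[ 345. -378.]]
plane [[ 333. -221.]]
mallet [[ 638. -504.]]
mallet [[ 517. -499.]]
beam [[655.  57.]]
tin [[ 706. -287.]]
```

View pics/seg0.png

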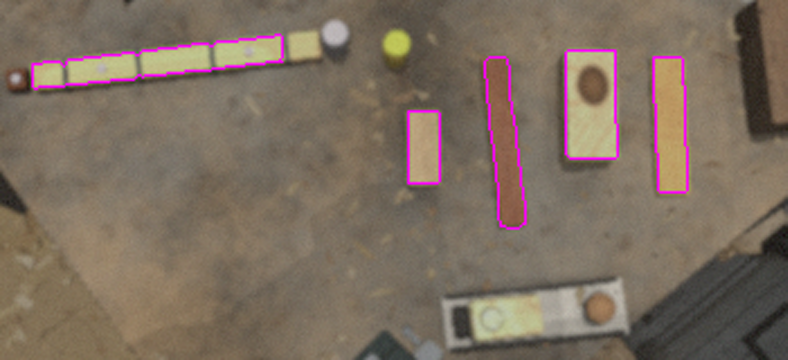

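The crop shows the four off-cuts outlined tightly. Their measured sizes match the given ones to within about 2.5 mm. Post candidates are the grey one at the rail end (391,234) and the yellow ones at (427,190) and (429,240), so the grey steel one is right. The rail outline is broken by the dark lines, so I use the line positions for it, and they come out 70–72 mm apart as expected.

```bash
cat > go.py <<'E'
import sys; from rig import *; import numpy as np
from scipy.spatial.transform import Rotation as Ro
x,y,z,t=map(float,sys.argv[1:]); s=sense(); q=s["ee_rot"]
M=Ro.from_quat([q[1],q[2],q[3],q[0]]).as_matrix()
th=np.arctan2(M[1,0],M[0,0]); t=np.radians(t)
d=np.array([x,y,z])-s["eef_pos"]; c,n=np.cos(t),np.sin(t)
print("t",s["time_s"],"pos",s["eef_pos"].round(1),"deg",np.degrees(th).round(2),"tool z",M[:,2].round(3))
print("turn z units",((th-t)/.15).round(3),"then shift units",(np.array([c*d[0]+n*d[1],n*d[0]-c*d[1],-d[2]])/50).round(3))
E
python3 go.py 520.5 -284.4 100 2.8
```

```text
t 0.15 pos [ 200.4 -485.   211.7] deg 22.45 tool z [-0.     0.001 -1.   ]
turn z units 2.286 then shift units [ 6.59  -3.695  2.234]
```

Request:
arm_command:
  steps:
    - [[0.55, 0, 0, 0, 0, 0, 0.76], [0.55, 0, 0, 0, 0, 0, 0.76], [0.55, 0, 0, 0, 0, 0, 0.76], [0.55, 0.8, -0.45, 0, 0, 0, 0], [0.55, 0.8, -0.45, 0, 0, 0, 0], [0.55, 0.8, -0.45, 0, 0, 0, 0], [0.55, 0.8, -0.45, 0, 0, 0, 0], [0.55, 0.8, -0.45, 0.2, 0, 0, 0]]
  squeeze: 40

```text
time_s: 1.15
eef_pos: [395.9, -362.2, 202.4]
ee_rot: [0.0, 1.0, 0.025, 0.0]
force: [0.3, -0.3, 0.6]
grip_width: 0.551
grip_force: 0.0
```

```bash
python3 go.py 520.5 -284.4 100 2.8
```

```text
t 1.15 pos [ 395.9 -362.2  202.4] deg 2.85 tool z [ 0.001 -0.001 -1.   ]
turn z units 0.006 then shift units [ 2.564 -1.432  2.048]
```

Request:
arm_command:
  steps:
    - [[0.55, 0.65, -0.36, 0.4, 0, 0, 0], [0.55, 0.65, -0.36, 0.4, 0, 0, 0], [0.55, 0.65, -0.36, 0.4, 0, 0, 0], [0.55, 0.62, -0.36, 0.4, 0, 0, 0], [0.55, 0, 0, 0.4, 0, 0, 0], [0.55, 0, 0, 0.4, 0, 0, 0], [0.55, 0, 0, 0, 0, 0, 0]]

```text
time_s: 2.02
eef_pos: [518.7, -284.0, 80.7]
ee_rot: [-0.001, 1.0, 0.025, -0.001]
force: [-0.5, 1.1, 0.3]
grip_width: 0.547
grip_force: 0.0
```

```bash
python3 go.py 520.5 -284.4 17 2.8; python3 -c "
from h import *
im=capture('top');cv2.imwrite('pics/a.png',cv2.resize(im[120:320,250:500,::-1],None,fx=2.5,fy=2.5))"
```

```text
t 2.025 pos [ 518.7 -284.    80.7] deg 2.86 tool z [-0.003  0.002 -1.   ]
turn z units 0.006 then shift units [0.036 0.01  1.273]
```

View pics/a.png

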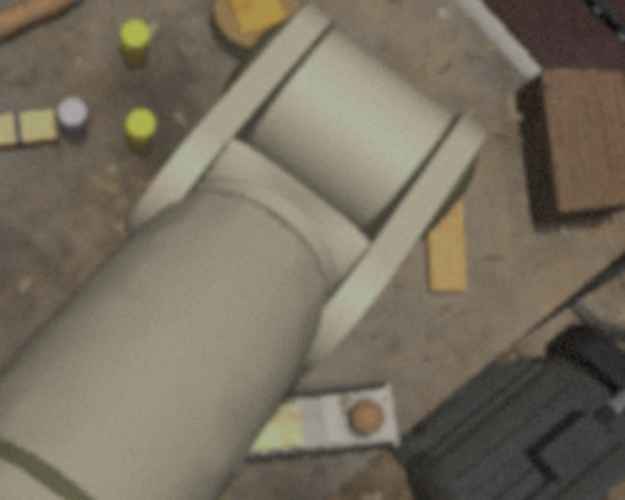

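The picture shows the wrist covering the work. The post and plane are still in place, at crop (72,115) and (320,420).

Request:
arm_command:
  steps:
    - [[0.55, 0, 0, 0.5, 0, 0, 0], [0.55, 0.03, 0, 0.5, 0, 0, 0], [0.55, 0, 0, 0.27, 0, 0, 0], [0.55, 0, 0, 0, 0, 0, 0], [0.15, 0, 0, 0, 0, 0, 0], [0.15, 0, 0, 0, 0, 0, 0], [0.15, 0, 0, 0, 0, 0, 0], [0.15, 0, 0, 0, 0, 0, 0]]

```text
time_s: 3.08
eef_pos: [520.9, -284.6, 18.8]
ee_rot: [0.0, 1.0, 0.025, 0.0]
force: [-0.6, -0.3, 0.1]
grip_width: 0.151
grip_force: 0.0
```

Request:
arm_command:
  steps:
    - [[0.0, 0, 0, 0, 0, 0, 0], [0.0, 0, 0, 0, 0, 0, 0], [0.0, 0, 0, 0, 0, 0, 0]]

```text
time_s: 3.45
eef_pos: [520.9, -284.5, 18.6]
ee_rot: [0.0, 1.0, 0.025, 0.0]
force: [0.5, -0.3, 0.6]
grip_width: -0.002
grip_force: 0.0
```

Request:
arm_command:
  steps:
    - [[0.55, 0, 0, -0.5, 0, 0, 0], [0.55, 0, 0, -0.8, 0, 0, 0], [0.55, 0, 0, -0.8, 0, 0, 0], [0.55, -0.8, -0.4, -0.8, 0, 0, 0], [0.55, -0.9, -0.4, 0, 0, 0, 0], [0.55, -0.9, -0.4, 0, 0, 0, 0], [0.55, -0.9, -0.4, 0, 0, 0, 0], [0.55, -0.9, 0, 0, 0, 0, 0]]

```text
time_s: 4.45
eef_pos: [295.9, -214.5, 163.6]
ee_rot: [0.0, 1.0, 0.026, 0.0]
force: [-0.5, -1.3, 0.3]
grip_width: 0.548
grip_force: 0.0
```

```bash
python3 -c "
from h import *
im=capture('top');cv2.imwrite('pics/b.png',cv2.resize(im[100:380,180:500,::-1],None,fx=2,fy=2))
im=capture('scene');cv2.imwrite('pics/b2.png',cv2.resize(im[:,:,::-1],None,fx=1.4,fy=1.4))
print(sense()['eef_pos'])"
```

```text
[ 294.79401147 -215.14913548  163.72772465]
```

View pics/b.png

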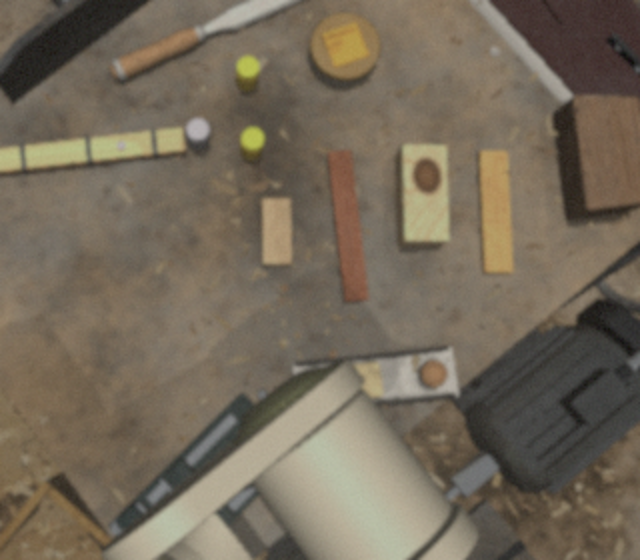

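```bash
python3 -c "
from h import *
P=np.array([[518.7,-284,80],[518.7,-284,230],[518.7,-284,330],[520.5,-284.4,12],[0,0,0],[294.8,-215,150],[294.8,-215,164]],float)
print((cv2.projectPoints(P,rv,tv,K,D)[0].reshape(-1,2)).round())
C2=get_calibration('scene')
print((cv2.projectPoints(P,C2['rvec'],C2['tvec'],C2['intrinsics'],C2['D'])[0].reshape(-1,2)*1.4).round())
print(-R.T@tv, -cv2.Rodrigues(C2['rvec'])[0].T@C2['tvec'])"
```

```text
[[358. 207.]
 [372. 191.]
 [384. 177.]
 [354. 212.]
 [219. 481.]
 [331. 329.]
 [332. 329.]]
[[487. 247.]
 [493. 159.]
 [498.  92.]
 [483. 283.]
 [692. 615.]
 [584. 275.]
 [585. 266.]]
[ 352.7429126  -138.97327522 1022.35002331] [-83.77128913 422.59511644 557.79405796]
```

View pics/b2.png

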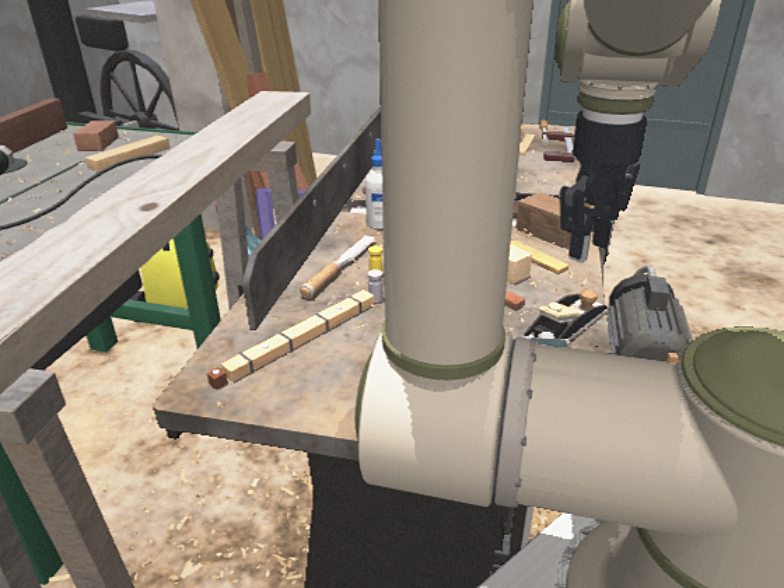

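The scene view shows the open gripper in the air, with fingertips at about (583,262) and (605,262). They are at or slightly above the projected TCP at (585,266), so the tips reach less far ahead than I assumed. The stick is unmoved, so the fingers shut above it and I will go lower, feeling for the table.

```bash
python3 go.py 520.5 -284.4 60 2.8; python3 -c "
from h import *
C2=get_calibration('scene')
P=np.array([[294.8,-215+a,b] for b in (150,164,171) for a in(-31,-24,24,31)],float)
print((cv2.projectPoints(P,C2['rvec'],C2['tvec'],C2['intrinsics'],C2['D'])[0].reshape(-1,2)*1.4).round().tolist())
im=cv2.imread('pics/b2.png')[90:330,500:740];cv2.imwrite('pics/b3.png',cv2.resize(im,None,fx=2.5,fy=2.5))"
```

```text
t 4.55 pos [ 294.8 -215.1  163.7] deg 2.73 tool z [-0. -0. -1.]
turn z units -0.009 then shift units [4.441 1.604 2.075]
[[598.0, 268.0], [595.0, 269.0], [572.0, 282.0], [569.0, 284.0], [599.0, 258.0], [596.0, 260.0], [574.0, 272.0], [570.0, 274.0], [600.0, 253.0], [597.0, 255.0], [575.0, 267.0], [571.0, 269.0]]
```

View pics/b3.png

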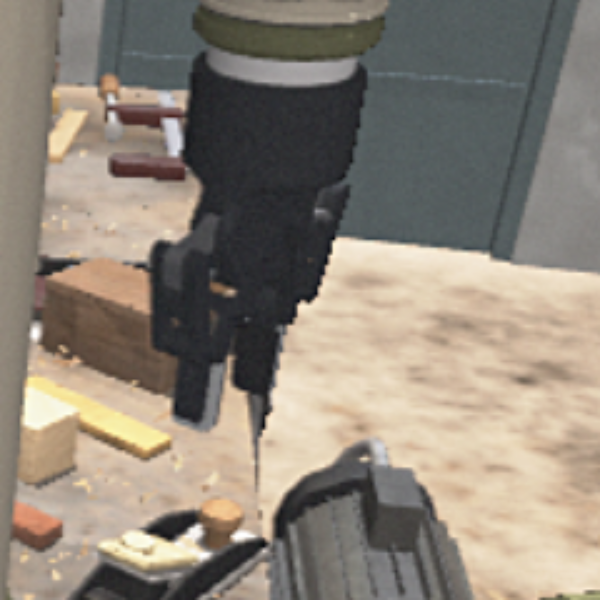

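The crop puts the near fingertip at (195,425) and the far one at (250,395), which works out to roughly 15 mm behind the TCP at this opening. I'll go down in small steps and watch the force.

Request:
arm_command:
  steps:
    - [[0.5, 0.8, 0.3, 0, 0, 0, 0], [0.5, 0.8, 0.3, 0, 0, 0, 0], [0.5, 0.8, 0.3, 0, 0, 0, 0], [0.5, 0.8, 0.3, 0.5, 0, 0, 0], [0.5, 0.8, 0.3, 0.5, 0, 0, 0], [0.5, 0.44, 0.1, 0.5, 0, 0, 0], [0.5, 0, 0, 0.7, 0, 0, 0], [0.5, 0, 0, 0.5, 0, 0, 0]]

```text
time_s: 5.55
eef_pos: [523.1, -283.8, 26.6]
ee_rot: [-0.001, 1.0, 0.025, -0.001]
force: [0.5, -0.8, 0.6]
grip_width: 0.497
grip_force: 0.0
```

Request:
arm_command:
  steps:
    - [[0.5, 0, 0, 0.18, 0, 0, 0], [0.5, 0, 0, 0.1, 0, 0, 0], [0.5, 0, 0, 0.06, 0, 0, 0], [0.5, 0, 0, 0, 0, 0, 0]]

```text
time_s: 6.05
eef_pos: [523.1, -284.6, 12.1]
ee_rot: [0.0, 1.0, 0.025, 0.0]
force: [0.4, -0.3, -0.2]
grip_width: 0.503
grip_force: 0.0
```

```bash
python3 go.py 520.5 -284.4 0 2.8; python3 -c "
from h import *
im=capture('scene');cv2.imwrite('pics/c.png',cv2.resize(im[130:300,290:460,::-1],None,fx=3.5,fy=3.5))"
```

```text
t 6.05 pos [ 523.1 -284.6   12.1] deg 2.85 tool z [ 0.001 -0.001 -1.   ]
turn z units 0.006 then shift units [-0.052 -0.006  0.242]
```

Still no contact, so I go lower in small rows.

Request:
arm_command:
  steps:
    - [[0.5, 0, 0, 0.1, 0, 0, 0], [0.5, 0, 0, 0.08, 0, 0, 0], [0.5, 0, 0, 0, 0, 0, 0]]

```text
time_s: 6.48
eef_pos: [522.7, -284.3, 2.2]
ee_rot: [-0.0, 1.0, 0.025, -0.0]
force: [-0.3, 1.0, 0.7]
grip_width: 0.5
grip_force: 0.0
```

Request:
arm_command:
  steps:
    - [[0.5, 0, 0, 0.06, 0, 0, 0], [0.5, 0, 0, 0.06, 0, 0, 0], [0.5, 0, 0, 0, 0, 0, 0]]

```text
time_s: 6.85
eef_pos: [522.7, -284.3, -3.7]
ee_rot: [-0.0, 1.0, 0.025, -0.0]
force: [-0.1, -0.4, 0.6]
grip_width: 0.498
grip_force: 0.0
```

Request:
arm_command:
  steps:
    - [[0.1, 0, 0, 0, 0, 0, 0], [0.1, 0, 0, 0, 0, 0, 0], [0.1, 0, 0, 0, 0, 0, 0]]

```text
time_s: 7.22
eef_pos: [522.9, -284.5, -3.3]
ee_rot: [0.0, 1.0, 0.025, 0.0]
force: [0.1, -0.1, -0.7]
grip_width: 0.104
grip_force: 0.0
```

Request:
arm_command:
  steps:
    - [[0.1, 0, 0, 0.04, 0, 0, 0], [0.1, 0, 0, 0.04, 0, 0, 0], [0.1, 0, 0, 0, 0, 0, 0]]

```text
time_s: 7.6
eef_pos: [522.9, -284.5, -6.9]
ee_rot: [0.0, 1.0, 0.025, 0.0]
force: [-3.0, 1.4, 6.5]
grip_width: 0.101
grip_force: 3.2
```

```bash
python3 -c "
from h import *
im=capture('scene');cv2.imwrite('pics/c.png',cv2.resize(im[100:270,290:460,::-1],None,fx=3.5,fy=3.5))"
```

```text
(no output)
```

View pics/c.png

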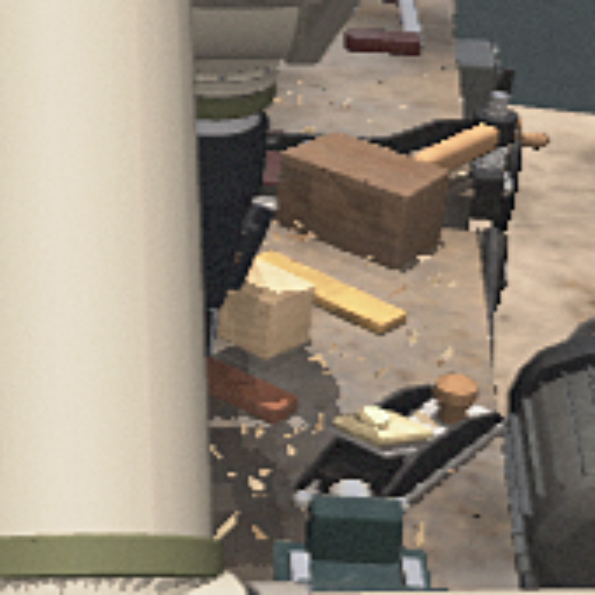

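The arm hides the fingers here, but the stick end at crop (280,400) is still in place. The touch gives 6.5 N at a reported TCP z of -6.9 on the 12 mm stick. So the nearly shut tips sit about 19 mm above the reported TCP z, not below it, and I will use that measured offset from now on. A grasp with tips at about 3 mm needs a reported z of about -19.

Request:
arm_command:
  steps:
    - [[0.1, 0, 0, -0.3, 0, 0, 0], [0.5, 0, 0, -0.1, 0, 0, 0], [0.5, 0, 0, 0, 0, 0, 0], [0.5, 0, 0, 0.2, 0, 0, 0], [0.5, 0, 0, 0.2, 0, 0, 0], [0.5, 0, 0, 0.14, 0, 0, 0], [0.5, 0, 0, 0.06, 0, 0, 0], [0.5, 0, 0, 0, 0, 0, 0]]

```text
time_s: 8.65
eef_pos: [522.8, -284.4, -17.6]
ee_rot: [-0.0, 1.0, 0.025, -0.0]
force: [0.3, -0.6, -0.2]
grip_width: 0.501
grip_force: 0.0
```

Request:
arm_command:
  steps:
    - [[0.15, 0, 0, 0, 0, 0, 0], [0.15, 0, 0, 0, 0, 0, 0], [0.15, 0, 0, 0, 0, 0, 0], [0.15, 0, 0, 0, 0, 0, 0]]

```text
time_s: 9.15
eef_pos: [523.1, -284.7, -16.9]
ee_rot: [0.0, 1.0, 0.025, 0.0]
force: [0.3, 0.6, 5.6]
grip_width: 0.278
grip_force: 40.0
```

Request:
arm_command:
  steps:
    - [[0.15, 0, 0, -0.3, 0, 0, 0], [0.15, 0, 0, -0.6, 0, 0, 0], [0.15, 0, 0, -0.8, 0, 0, 0], [0.15, 0, 0, -0.4, 0, 0, -0.15], [0.15, 0, 0, 0, 0, 0, 0]]

```text
time_s: 9.78
eef_pos: [523.4, -284.8, 89.4]
ee_rot: [0.001, 0.999, 0.036, 0.001]
force: [-0.0, 0.2, -1.0]
grip_width: 0.273
grip_force: 39.4
```

```bash
python3 go.py 513.5 -91.3 -13 4.05
```

```text
t 9.775 pos [ 523.4 -284.8   89.4] deg 4.14 tool z [ 0.002 -0.002 -1.   ]
turn z units 0.01 then shift units [ 0.076 -3.874  2.047]
```

Request:
arm_command:
  steps:
    - [[0.15, 0.02, -0.7, 0, 0, 0, 0], [0.15, 0.02, -0.8, 0, 0, 0, 0], [0.15, 0.02, -0.8, 0, 0, 0, 0], [0.15, 0.02, -0.8, 0, 0, 0, 0], [0.15, 0, -0.77, 0.4, 0, 0, 0], [0.15, 0, 0, 0.6, 0, 0, 0], [0.15, 0, 0, 0.6, 0, 0, 0], [0.15, 0, 0, 0.2, 0, 0, 0]]

```text
time_s: 10.78
eef_pos: [511.4, -90.5, -4.5]
ee_rot: [-0.001, 0.999, 0.036, -0.002]
force: [-0.1, 0.4, -0.4]
grip_width: 0.276
grip_force: 39.4
```

```bash
python3 go.py 513.5 -91.3 -16 4.05
```

```text
t 10.775 pos [511.4 -90.5  -4.5] deg 4.13 tool z [-0.004  0.002 -1.   ]
turn z units 0.009 then shift units [0.04  0.019 0.23 ]
```

Request:
arm_command:
  steps:
    - [[0.15, 0, 0, 0.15, 0, 0, 0], [0.15, 0.03, 0, 0.07, 0, 0, 0], [0.15, 0, 0, 0, 0, 0, 0], [0.42, 0, 0, 0, 0, 0, 0], [0.42, 0, 0, 0, 0, 0, 0], [0.42, 0, 0, -0.4, 0, 0, 0], [0.5, 0, 0, -0.8, 0, 0, 0], [0.5, 0, 0, -0.8, 0, 0, 0]]

```text
time_s: 11.78
eef_pos: [514.2, -91.0, 87.9]
ee_rot: [-0.0, 0.999, 0.036, -0.0]
force: [0.6, -0.2, -0.3]
grip_width: 0.501
grip_force: 0.0
```

```bash
python3 go.py 533.4 -438.9 -18 -2.5
```

```text
t 11.775 pos [514.2 -91.   87.9] deg 4.14 tool z [-0.  0. -1.]
turn z units 0.773 then shift units [0.687 6.935 2.118]
```

Request:
arm_command:
  steps:
    - [[0.5, 0, 0, 0, 0, 0, 0.77], [0.5, 0.1, 1, 0, 0, 0, 0], [0.5, 0.1, 1, 0, 0, 0, 0], [0.5, 0.1, 1, 0, 0, 0, 0], [0.5, 0.1, 1, 0, 0, 0, 0], [0.5, 0.1, 1, 0, 0, 0, 0], [0.5, 0.1, 1, 0, 0, 0, 0], [0.5, 0.09, 0.94, 0.3, 0, 0, 0]]

```text
time_s: 12.78
eef_pos: [534.2, -441.5, 72.8]
ee_rot: [0.001, 1.0, -0.022, 0.001]
force: [0.7, -0.1, -0.1]
grip_width: 0.5
grip_force: 0.0
```

```bash
python3 go.py 533.4 -438.9 -18 -2.5
```

```text
t 12.775 pos [ 534.2 -441.5   72.8] deg -2.49 tool z [ 0.002 -0.002 -1.   ]
turn z units 0.001 then shift units [-0.018 -0.05   1.816]
```

Request:
arm_command:
  steps:
    - [[0.5, 0, 0, 0.6, 0, 0, 0], [0.5, 0, 0, 0.6, 0, 0, 0], [0.5, 0, 0, 0.4, 0, 0, 0], [0.5, -0.02, 0, 0.19, 0, 0, 0], [0.5, 0, 0, 0, 0, 0, 0], [0.2, 0, 0, 0, 0, 0, 0], [0.2, 0, 0, 0, 0, 0, 0], [0.2, 0, 0, 0, 0, 0, 0]]

```text
time_s: 13.78
eef_pos: [533.4, -439.7, -16.5]
ee_rot: [0.001, 1.0, -0.022, 0.001]
force: [0.0, -0.3, 6.3]
grip_width: 0.331
grip_force: 40.1
```

```bash
python3 go.py 533.4 -438.9 80 4.05
```

```text
t 13.775 pos [ 533.4 -439.7  -16.5] deg -2.47 tool z [ 0.002 -0.002 -1.   ]
turn z units -0.758 then shift units [ 0.    -0.016 -1.929]
```

Request:
arm_command:
  steps:
    - [[0.2, 0, 0, -0.3, 0, 0, 0], [0.2, 0, 0, -0.6, 0, 0, 0], [0.2, 0, 0, -0.8, 0, 0, 0], [0.2, 0, 0, -0.4, 0, 0, -0.76], [0.2, 0, 0, 0, 0, 0, 0]]

```text
time_s: 14.4
eef_pos: [533.4, -439.7, 89.4]
ee_rot: [0.001, 0.999, 0.035, 0.001]
force: [0.5, 0.8, -0.6]
grip_width: 0.337
grip_force: 39.5
```

```bash
python3 go.py 521.2 -20.4 -15 4.05
```

```text
t 14.4 pos [ 533.4 -439.7   89.4] deg 4.01 tool z [ 0.002 -0.003 -1.   ]
turn z units -0.005 then shift units [ 0.349 -8.383  2.088]
```

Request:
arm_command:
  steps:
    - [[0.2, 0.04, -1, 0, 0, 0, 0], [0.2, 0.04, -1, 0, 0, 0, 0], [0.2, 0.04, -1, 0, 0, 0, 0], [0.2, 0.04, -1, 0, 0, 0, 0], [0.2, 0.04, -1, 0, 0, 0, 0], [0.2, 0.04, -1, 0, 0, 0, 0], [0.2, 0.04, -1, 0, 0, 0, 0], [0.2, 0.04, -1, 0, 0, 0, 0]]

```text
time_s: 15.4
eef_pos: [519.7, -37.3, 86.2]
ee_rot: [-0.0, 0.999, 0.034, -0.001]
force: [-0.3, -0.5, -0.5]
grip_width: 0.333
grip_force: 39.6
```

Request:
arm_command:
  steps:
    - [[0.2, 0.03, -0.38, 0.3, 0, 0, 0], [0.2, 0, 0, 0.6, 0, 0, 0], [0.2, 0, 0, 0.6, 0, 0, 0], [0.2, 0, 0, 0.3, 0, 0, 0], [0.2, 0, 0, 0, 0, 0, 0]]

```text
time_s: 16.02
eef_pos: [520.1, -20.2, -3.9]
ee_rot: [-0.0, 0.999, 0.035, -0.001]
force: [-0.7, -0.4, -0.3]
grip_width: 0.334
grip_force: 39.6
```

```bash
python3 go.py 521.2 -20.4 -15.5 4.05
```

```text
t 16.025 pos [520.1 -20.2  -3.9] deg 3.99 tool z [-0.002  0.001 -1.   ]
turn z units -0.007 then shift units [0.022 0.006 0.231]
```

Request:
arm_command:
  steps:
    - [[0.2, 0.02, 0, 0.15, 0, 0, 0], [0.2, 0, 0, 0.08, 0, 0, 0], [0.2, 0, 0, 0, 0, 0, 0], [0.47, 0, 0, 0, 0, 0, 0], [0.47, 0, 0, 0, 0, 0, 0], [0.47, 0, 0, -0.4, 0, 0, 0], [0.7, 0, 0, -0.8, 0, 0, 0], [0.75, 0, 0, -0.8, 0, 0, 0]]

```text
time_s: 17.02
eef_pos: [521.5, -19.9, 86.8]
ee_rot: [-0.0, 0.999, 0.035, -0.0]
force: [0.2, 0.7, -0.0]
grip_width: 0.748
grip_force: 0.0
```

```bash
python3 go.py 547.2 -359.3 5 -3.5
```

```text
t 17.025 pos [521.5 -19.9  86.8] deg 4.05 tool z [-0.  0. -1.]
turn z units 0.879 then shift units [0.927 6.745 1.637]
```

Request:
arm_command:
  steps:
    - [[0.78, 0, 0, 0, 0, 0, 0.88], [0.78, 0.13, 0.97, 0, 0, 0, 0], [0.78, 0.13, 0.97, 0, 0, 0, 0], [0.78, 0.13, 0.97, 0, 0, 0, 0], [0.78, 0.13, 0.97, 0, 0, 0, 0], [0.78, 0.13, 0.97, 0, 0, 0, 0], [0.78, 0.13, 0.97, 0, 0, 0, 0], [0.78, 0.14, 0.93, 0, 0, 0, 0]]

```text
time_s: 18.02
eef_pos: [546.8, -361.3, 85.7]
ee_rot: [0.0, 1.0, -0.031, 0.0]
force: [0.0, 1.6, 0.2]
grip_width: 0.782
grip_force: 0.0
```

```bash
python3 go.py 547.2 -359.3 -8 -3.5
```

```text
t 18.025 pos [ 546.8 -361.3   85.7] deg -3.52 tool z [ 0. -0. -1.]
turn z units -0.003 then shift units [ 0.005 -0.04   1.874]
```

Request:
arm_command:
  steps:
    - [[0.78, 0, -0.01, 0.6, 0, 0, 0], [0.78, 0, 0, 0.6, 0, 0, 0], [0.78, 0, 0, 0.4, 0, 0, 0], [0.78, 0, 0, 0.27, 0, 0, 0], [0.78, 0, 0, 0, 0, 0, 0], [0.3, 0, 0, 0, 0, 0, 0], [0.3, 0, 0, 0, 0, 0, 0], [0.3, 0, 0, 0, 0, 0, 0]]

```text
time_s: 19.02
eef_pos: [547.6, -359.6, -6.6]
ee_rot: [0.001, 1.0, -0.031, 0.001]
force: [-0.5, -0.1, 6.2]
grip_width: 0.522
grip_force: 42.2
```

Request:
arm_command:
  steps:
    - [[0.3, 0, 0, -0.3, 0, 0, 0], [0.3, 0, 0, -0.6, 0, 0, 0], [0.3, 0, 0, -0.8, 0, 0, 0], [0.3, 0, 0, -0.4, 0, 0, -0.88], [0.3, 0, 0, 0, 0, 0, 0]]

```text
time_s: 19.65
eef_pos: [547.5, -359.5, 99.2]
ee_rot: [0.001, 0.999, 0.035, 0.001]
force: [-0.3, -0.3, -1.1]
grip_width: 0.519
grip_force: 41.5
```

```bash
python3 go.py 531.2 50.5 -7 4.05
```

```text
t 19.65 pos [ 547.5 -359.5   99.2] deg 4.0 tool z [ 0.002 -0.002 -1.   ]
turn z units -0.006 then shift units [ 0.254 -8.203  2.124]
```

Request:
arm_command:
  steps:
    - [[0.3, 0.03, -1, 0, 0, 0, 0], [0.3, 0.03, -1, 0, 0, 0, 0], [0.3, 0.03, -1, 0, 0, 0, 0], [0.3, 0.03, -1, 0, 0, 0, 0], [0.3, 0.03, -1, 0, 0, 0, 0], [0.3, 0.03, -1, 0, 0, 0, 0], [0.3, 0.03, -1, 0, 0, 0, 0], [0.3, 0.03, -1, 0, 0, 0, 0]]

```text
time_s: 20.65
eef_pos: [529.7, 42.4, 96.2]
ee_rot: [-0.0, 0.999, 0.034, -0.001]
force: [-0.6, -0.2, -0.6]
grip_width: 0.522
grip_force: 41.5
```

Request:
arm_command:
  steps:
    - [[0.3, 0.01, -0.2, 0.3, 0, 0, 0], [0.3, 0, 0, 0.6, 0, 0, 0], [0.3, 0, 0, 0.6, 0, 0, 0], [0.3, 0, 0, 0.3, 0, 0, 0], [0.3, 0, 0, 0, 0, 0, 0]]

```text
time_s: 21.28
eef_pos: [529.9, 50.4, 6.1]
ee_rot: [-0.0, 0.999, 0.035, -0.001]
force: [0.1, -0.4, -0.1]
grip_width: 0.519
grip_force: 41.5
```

```bash
python3 go.py 531.2 50.5 -6 4.05
```

```text
t 21.275 pos [529.9  50.4   6.1] deg 3.98 tool z [-0.002  0.    -1.   ]
turn z units -0.009 then shift units [ 0.027 -0.001  0.243]
```

Request:
arm_command:
  steps:
    - [[0.3, 0.02, 0, 0.15, 0, 0, 0], [0.3, 0, 0, 0.09, 0, 0, 0], [0.3, 0, 0, 0, 0, 0, 0], [0.66, 0, 0, 0, 0, 0, 0], [0.66, 0, 0, 0, 0, 0, 0], [0.66, 0, 0, -0.4, 0, 0, 0], [0.6, 0, 0, -0.8, 0, 0, 0], [0.5, 0, 0, -0.8, 0, 0, 0]]

```text
time_s: 22.28
eef_pos: [531.3, 50.8, 96.4]
ee_rot: [0.0, 0.999, 0.035, 0.0]
force: [0.3, 0.4, 0.6]
grip_width: 0.498
grip_force: 0.0
```

```bash
python3 go.py 516.1 -209.2 -17 -2
```

```text
t 22.275 pos [531.3  50.8  96.4] deg 4.06 tool z [ 0. -0. -1.]
turn z units 0.705 then shift units [-0.123  5.208  2.268]
```

Request:
arm_command:
  steps:
    - [[0.55, 0, 0, 0, 0, 0, 0.7], [0.55, -0.02, 0.87, 0, 0, 0, 0], [0.55, -0.02, 0.87, 0, 0, 0, 0], [0.55, -0.02, 0.87, 0, 0, 0, 0], [0.55, -0.02, 0.87, 0, 0, 0, 0], [0.55, -0.02, 0.87, 0, 0, 0, 0], [0.55, -0.02, 0.86, 0.3, 0, 0, 0], [0.55, 0, 0, 0.6, 0, 0, 0]]

```text
time_s: 23.28
eef_pos: [517.0, -212.5, 50.6]
ee_rot: [0.001, 1.0, -0.019, 0.001]
force: [0.5, 0.3, -0.9]
grip_width: 0.553
grip_force: 0.0
```

```bash
python3 go.py 516.1 -209.2 -15 -2
```

```text
t 23.275 pos [ 517.  -212.5   50.6] deg -2.16 tool z [ 0.003 -0.002 -1.   ]
turn z units -0.018 then shift units [-0.019 -0.066  1.312]
```

Request:
arm_command:
  steps:
    - [[0.55, -0.01, -0.03, 0.5, 0, 0, 0], [0.55, 0, 0, 0.5, 0, 0, 0], [0.55, 0, 0, 0.24, 0, 0, 0], [0.55, 0, 0, 0, 0, 0, 0], [0.2, 0, 0, 0, 0, 0, 0], [0.2, 0, 0, 0, 0, 0, 0], [0.2, 0, 0, 0, 0, 0, 0]]

```text
time_s: 24.15
eef_pos: [516.8, -208.2, -10.7]
ee_rot: [0.001, 1.0, -0.017, 0.001]
force: [-0.6, 1.1, 7.1]
grip_width: 0.336
grip_force: 40.5
```

Request:
arm_command:
  steps:
    - [[0.2, 0, 0, -0.3, 0, 0, 0], [0.2, 0, 0, -0.6, 0, 0, 0], [0.2, 0, 0, -0.8, 0, 0, 0], [0.2, 0, 0, -0.7, 0, 0, -0.72], [0.2, 0, 0, 0, 0, 0, 0]]

```text
time_s: 24.78
eef_pos: [517.2, -208.5, 111.6]
ee_rot: [0.002, 0.999, 0.037, 0.002]
force: [-0.4, 0.6, -0.9]
grip_width: 0.336
grip_force: 39.8
```

```bash
python3 go.py 541.2 121.3 -13 4.05
```

```text
t 24.775 pos [ 517.2 -208.5  111.6] deg 4.26 tool z [ 0.005 -0.003 -1.   ]
turn z units 0.025 then shift units [ 0.944 -6.546  2.491]
```

Request:
arm_command:
  steps:
    - [[0.2, 0.14, -0.94, 0, 0, 0, 0.03], [0.2, 0.14, -0.94, 0, 0, 0, 0], [0.2, 0.14, -0.94, 0, 0, 0, 0], [0.2, 0.14, -0.94, 0, 0, 0, 0], [0.2, 0.14, -0.94, 0, 0, 0, 0], [0.2, 0.14, -0.94, 0, 0, 0, 0], [0.2, 0.12, -0.91, 0, 0, 0, 0], [0.2, 0, 0, 0.6, 0, 0, 0]]

```text
time_s: 25.78
eef_pos: [541.7, 125.1, 79.0]
ee_rot: [-0.0, 0.999, 0.036, 0.002]
force: [0.1, -0.3, -1.1]
grip_width: 0.339
grip_force: 39.8
```

Request:
arm_command:
  steps:
    - [[0.2, 0, 0, 0.6, 0, 0, 0], [0.2, 0, 0, 0.6, 0, 0, 0], [0.2, 0, 0, 0.3, 0, 0, 0], [0.2, 0, 0, 0, 0, 0, 0]]

```text
time_s: 26.28
eef_pos: [540.6, 122.3, 2.5]
ee_rot: [-0.0, 0.999, 0.034, -0.001]
force: [0.0, -0.3, 0.2]
grip_width: 0.336
grip_force: 39.8
```

```bash
python3 go.py 541.2 121.3 -10 4.05
```

```text
t 26.275 pos [540.6 122.3   2.5] deg 3.95 tool z [-0.002  0.    -1.   ]
turn z units -0.012 then shift units [0.011 0.02  0.251]
```

Place the chip, release it and back away to look.

Request:
arm_command:
  steps:
    - [[0.2, 0, 0.01, 0.15, 0, 0, 0], [0.2, 0, 0, 0.1, 0, 0, 0], [0.2, 0, 0, 0, 0, 0, 0], [0.5, 0, 0, 0, 0, 0, 0], [0.5, 0, 0, 0, 0, 0, 0], [0.5, 0, 0, -0.4, 0, 0, 0], [0.5, 0, 0, -0.8, 0, 0, 0], [0.5, 0, 0, -0.8, 0, 0, 0]]

```text
time_s: 27.28
eef_pos: [541.0, 121.8, 91.8]
ee_rot: [-0.0, 0.999, 0.035, -0.0]
force: [-0.8, 0.4, 1.0]
grip_width: 0.5
grip_force: 0.0
```

Request:
arm_command:
  steps:
    - [[0.5, -0.2, 0.8, -0.8, 0, 0, 0], [0.5, -0.2, 0.9, -0.6, 0, 0, 0], [0.5, -0.4, 0.9, 0, 0, 0, 0], [0.5, -0.4, 1, 0, 0, 0, 0], [0.5, -0.6, 1, 0, 0, 0, 0], [0.5, -0.6, 1, 0, 0, 0, 0], [0.5, -0.6, 1, 0, 0, 0, 0], [0.5, -0.6, 1, 0, 0, 0, 0]]

```text
time_s: 28.28
eef_pos: [386.8, -271.4, 161.0]
ee_rot: [0.0, 0.999, 0.035, 0.0]
force: [-0.1, -1.0, -0.5]
grip_width: 0.5
grip_force: 0.0
```

```bash
python3 -c "
from h import *
im=capture('top');cv2.imwrite('pics/d.png',cv2.resize(im[:,:,::-1],None,fx=1.4,fy=1.4,interpolation=cv2.INTER_CUBIC))
print(sense()['eef_pos'])"
```

```text
[ 384.33246142 -276.63476662  160.90186299]
```

View pics/d.png

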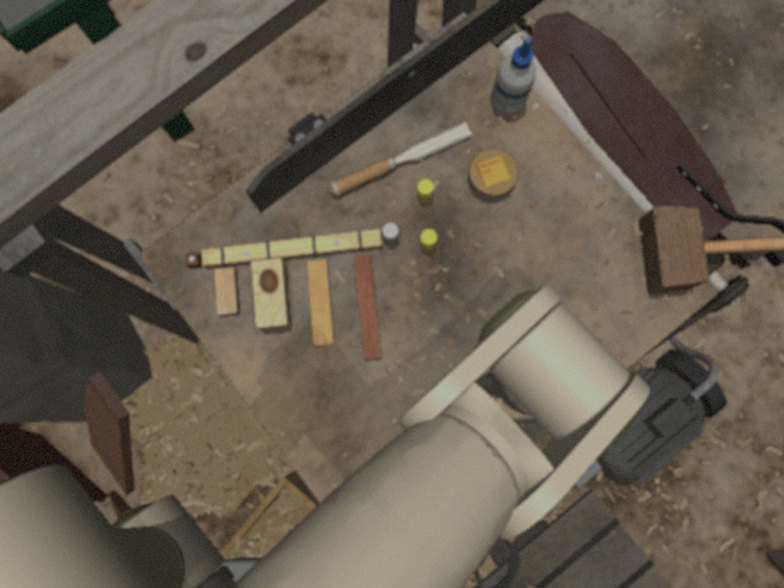

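The picture shows all four against the rail in the right order. From the post they are the stick (368,307), strip (320,302), block (269,293) and chip (226,291). The chisel, tin and posts are unmoved. Next I measure each piece in the rail's frame, using sub-image colour fits.

Run:
```python
from h import *
im=capture("top"); out=im[:,:,::-1].copy()
c0=np.array([603.5,20.5]); a=.0706; X=np.array([np.cos(a),np.sin(a)]); Y=np.array([-X[1],X[0]])
for n,b,z in [("chip",(210,267,242,322),18),("stick",(348,252,388,366),12),("block",(246,256,296,336),45),("strip",(302,258,340,352),9)]:
    c,r=rect(im,b,z); d=r[:2]-c0; print(n,r,"rail x,y",(d@X).round(1),(d@Y).round(1),"ang",r[4]-4.05); cv2.polylines(out,[c.reshape(-1,1,2)],True,(255,0,255),1)
cv2.imwrite("pics/e.png",cv2.resize(out[150:270,125:300],None,fx=4,fy=4,interpolation=cv2.INTER_CUBIC))
```

```text
chip [540.6 120.4  30.7  69.5   4.3] rail x,y -55.7 104.1 ang 0.25
stick [514.1 -92.7  28.7 165.    5.5] rail x,y -97.2 -106.6 ang 1.4500000000000002
block [533.2  50.1  50.2 104.    1.8] rail x,y -68.0 34.5 ang -2.25
strip [522.2 -20.8  30.5 129.7   4.2] rail x,y -84.0 -35.5 ang 0.15000000000000036
```

View pics/e.png

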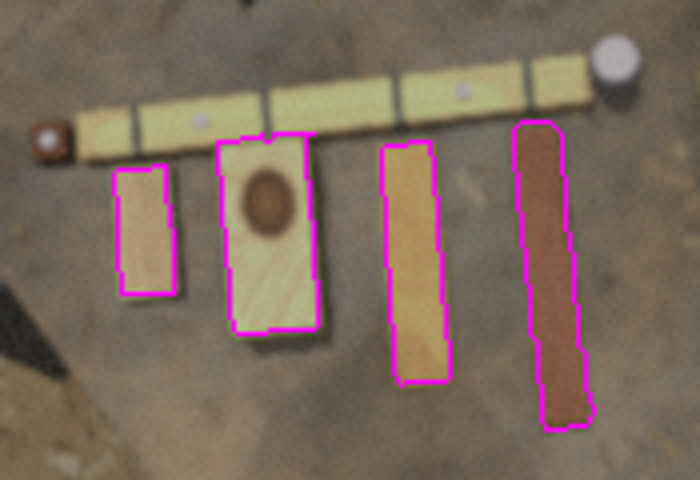

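The crop shows each piece square and centred on its line, with a gap of about 6 to 8 mm to the rail, all well inside the limits. The gripper is clear and open, so I hand in.

```bash
python3 -c "
from rig import *
print(finish_job())"
```

```text
the job is handed in; nothing more can be done
None
```

The job is handed in: the stick, strip, block and chip lie in that order from the steel post, each measured within 2 mm of its line, 2.5° of square and about 8 mm of the rail; the hand-in returned no verdict.

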